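# Sort checked sample jars and fit the rack's label holder

### The arm

A 6-joint arm with a two-finger parallel gripper is mounted at the origin on the work surface. World frame = base frame: x ahead of the robot, y to its left, z up, the work surface at z = 0. Lengths are in mm, angles in degrees, forces in N, time in s.
With the tool pointing down it reaches from about 350 to 925 mm from the base axis. Payload 6.4 kg.
Tool frame: the origin (TCP) lies midway between the tips of the shut fingers; the grasp point (between the pads) lies 19 mm behind it (env.grip_depth is the distance from the TCP to the grasp point, in mm); y points along the fingers, z is the direction in which the jaws open and shut, and the axes are right-handed (so a half turn about y gives the same grasp; the last joint's range is limited). The gripper opens to 85 mm and grips with 20 to 120 N. Pads are 22 mm wide; open, the fingers measure 114 mm over their backs; the gripper's body (76 mm by 85 mm) begins 54 mm behind the grasp point. The pads swing forward as they close: fully open they stand 13 mm farther back than shut.
Start: joints at [-79.074, 14.043, 89.255, -0, 76.702, -9.975], TCP at [231.901, -607.236, 231.29] pointing down, gripper open.
Joint ranges: [-179.41, 179.41], [-58.25, 129.5], [7.25, 145.43], [-54.29, 234.29], [11.92, 165.04], [-157.13, 157.13]. Speed limits (degrees/s): [147.25, 147.25, 180, 180, 180, 180].

### API

Orientations are given as [roll, pitch, yaw] about the fixed x, y, z axes, in that order (R = Rz(yaw) Ry(pitch) Rx(roll)).
In Python, from rig import sense, cams, job, env gives the robot as it stands. The module is installed in compiled form; this text tells all that it offers.
- The arm moves only by the tool jog_arm, never from a script. Its argument "commands" is a list of rows, each a list of 6 numbers: the shift along the tool's x, y, z scaled (see below), then the turn, a rotation vector about the tool's x, y, z scaled (see below). A call has 1 to 12 rows; each row shifts and turns the commanded pose from where the row before left it, along the tool's axes as they then stand; what a row does not reach is not made up. The controller multiplies each number of a shift by 100 mm and each number of a turn by 360 degrees. A row lasts 1/8 s, in which the tool goes at most 62.5 mm and 10.7 degrees, less where a joint would pass 70% of its speed; a pose out of reach is approached as far as the arm can. A call with a number of a shift or a turn outside -1 to 1 is refused whole. A call with a gripper value outside its range is refused whole. "jaw" is the opening, from -1 (shut) to 1 (fully open), set as the call begins (left out, the last holds). The fingers move at their own pace and stop on an object; the grip force is fixed at half the most. Time passes only in rows, so rows that do not move let the fingers close. It gives the time, the measured TCP pose, the force and the opening at its end, in the units of the state.
- sense(): the state, without advancing time (a new reading comes with each control period).
- cams.read_camera(name): name is "scene" or "top"; returns a dict with "color" (420x560x3 uint8, red, green, blue), "fx", "fy", "cx", "cy" (pixels), "origin" and "rotation" of the camera in the world. Camera axes: x right, y up, looking along -z (the intrinsics and any distortion apply to the point x, -y, -z); pixel columns grow to the right and rows downward; lengths in mm; the calibration is good to about 2 mm. A picture is of the moment at which its call begins. There is no depth.
- job.close_job(): hands the job in, once; it reports no verdict.
The state is a dict: "clock": time; "qpos": joint angles; "qvel": joint speeds; "effort": joint torques, N m; "position": TCP position; "orientation": TCP orientation; "force": force on the tool from outside, world axes, zero at the start; "ft_torque": the same for the moment, N m; "width": finger opening in mm.
Only numpy, scipy, OpenCV 4.12 (cv2) and the standard library are available. Lean on these libraries where they do the work, as an engineer would, in place of code of your own. Each camera call takes 0.05 s, during which the arm holds its last target. There are 200 camera calls.

### The job

Put away the two checked sample jars standing on the open bench by the coloured tag on the lid, the green one down into the empty nest of the green (pass) bottle block and the red one into the empty nest of the red (reject) block. Then give the green block its missing label: take the green label holder out of its desk stand and push its foot down behind the lip of the rail on the front of the block, upright, ticket facing outwards like the one on the red block, until you feel it come down on the springy adhesive strip, and press it firmly home without forcing it. Finish while still holding it pressed down, so that the adhesive can take, and leave the other jars, the spoon and the wash bottle where they are.

Things in the scene. Friction and masses are not known exactly. Their poses are not given: they have to be found in the camera images.
- jar_green_mid (a point): Centre (half-way up) of the closed cream sample jar with a white screw lid and a green round tag on the lid; upright cylinder 44 mm diameter, 66 mm high, about 90 g. z is its axis, up. Starts on the open bench.
- jar_red_mid (a point): Centre of the same kind of jar (44 mm diameter, 66 mm high) with a red round tag on the lid. Starts on the open bench.
- nest_pass (a point): Centre of the mouth of the empty nest in the green bottle block: a round bore 50 mm in diameter and 20 mm deep, mouth in the block's top face, 30 mm above the bench. A jar standing in it has its centre 13 mm above this point. x points to the block's back, z up. The other nest of the block, 90 mm behind it along x, is taken.
- nest_reject (a point): The same point of the red bottle block's empty nest (50 mm bore, 20 mm deep, mouth 30 mm above the bench; x to the back).
- rack_pass: Green bottle block, fixed to the bench, 180 (x) x 110 (y) x 30 mm; origin at the centre of its underside, x to its back. Nests at x = -45 mm (empty) and +45 mm (jar standing in it). An aluminium label rail runs along y on its front (-x) side, see rail_pass.
- rack_reject: Red bottle block, fixed, same size and axes; its own label holder with a red ticket is already fixed in its rail.
- rail_pass (a point): Label rail of the green block: middle of the length and width of its channel, at the top face of the springy strip in it (strip not pressed), 12 mm above the bench. x points to the block's back, y along the rail, z up. The channel is 9 mm wide (x) and 120 mm long (y), closed at both ends; the lip on its front and the plate on its back stand straight up to 14 mm above this point, then flare out to a mouth about 17 mm wide, 20 mm above this point.
- strip (a joint): The springy adhesive mounting strip on the channel's floor in the green block's rail: 0 = free, grows as it is pressed down, to a stop at 0.004 m; it pushes back with 2.5 N per mm.
- label_holder: White plastic label holder with a green ticket on its front (-x) face and a green line along its top edge: below, a foot 5 mm thick (x), 70 mm wide (y), 26 mm high; above it a frame 10 mm thick, 70 mm wide, 48 mm high; 74 mm high in all, about 60 g. Origin: middle of the foot's lower edge; z up, x from the ticket to the back. Starts upright in the slot of a dark desk stand (56 x 96 mm, 24 mm high; slot floor 6 mm above the bench), ticket roughly towards the robot.
- holder_grip (a point): Centre of the label holder's frame, 50 mm above the lower edge of the foot: the place to grip it, across its 10 mm thickness (x).
- old_green_mid (a point): Centre of the green-tagged jar that already stands in the rear nest of the green block; to be left alone.
- old_red_mid (a point): Centre of the red-tagged jar that already stands in the rear nest of the red block; to be left alone.
- wash_bottle: White bottle with a blue cap, 60 mm diameter, 100 mm high; origin at its underside; to be left alone.
- spoon: Steel sampling spoon, 160 mm long, lying on the bench behind the blocks; to be left alone.
Mind the look-alikes: they are no part of the job. Leave any purple look-alike of the part that bears jar_green_mid alone. There is more than one size of the label_holder; the one meant has the size given above.

How it is judged (in metres and radians):
On the way, in this order (a step that is already met when the one before it is completed fails the run):
1. both jars stand in the empty nests that match their tags (horizontal distance between jar_green_mid and nest_pass below 0.008 m and z of jar_green_mid in the frame of nest_pass below 0.017 m and angle between each of jar_green_mid, jar_red_mid's own z axis and vertical below 0.1 rad and horizontal distance between jar_red_mid and nest_reject below 0.008 m and z of jar_red_mid in the frame of nest_reject below 0.017 m), for 0.3 s.
2. the label holder's foot is behind the lip of the green block's rail (x of label_holder in the frame of rail_pass between -0.005 and 0.005 m and y of label_holder in the frame of rail_pass between -0.027 and 0.027 m and angle between label_holder's own z axis and vertical below 0.2 rad and angle between the x axis of label_holder and the x axis of rail_pass, either way round below 0.15 rad and x of nest_pass in the frame of label_holder above 0.03 m and z of label_holder in the frame of rail_pass below 0.01 m), for 0.1 s.
At the end, for the whole second after the job is handed in: Each jar stands on the floor of the matching block's front nest (8 mm from its axis, 4 mm up, 0.1 rad tilt); the holder's foot is in the green rail's channel (5 mm across, 27 mm along, 0.15 rad, tilt 0.2 rad), ticket outwards, held still by the robot, strip pressed down 1.6 mm or more (4 N) (all of step 1 and x of label_holder in the frame of rail_pass between -0.005 and 0.005 m and y of label_holder in the frame of rail_pass between -0.027 and 0.027 m and angle between label_holder's own z axis and vertical below 0.2 rad and angle between the x axis of label_holder and the x axis of rail_pass, either way round below 0.15 rad and x of nest_pass in the frame of label_holder above 0.03 m and z of label_holder in the frame of rail_pass below -0.0008 m and value of joint strip above 0.0016 m and contact force between any of the fingers, the arm and label_holder above 2 N and linear speed of label_holder below 0.02 m/s); the arm keeps its last pose, push and grip.
It fails at once if another jar, the bottle or the spoon is shifted (jars 20 mm, others 30 mm) (distance of any of old_green_mid, old_red_mid from where it was at the start of the episode above 0.02 m or distance of any of wash_bottle, spoon from where it was at the start of the episode above 0.03 m).
It fails at once if the label holder is forced against the green block with over 45 N (contact force between label_holder and rack_pass above 45 N).
It also fails if it takes over 69 s, if anything falls off the work surface, if the arm or the gripper's body presses on something with over 40 N, if the wrist force passes 120 N, or if a joint passes its speed limit or range.

## Working session

There is one attempt and no reset: what is moved stays moved. The work goes in short steps, Python scripts to look and compute and a tool call to move; the robot and the scene stay as the last step left them, time stands still between calls to the robot, and variables do not carry over. Pictures are saved under pics/ and viewed, about 8 in all and at most 12, crops included, and the job is handed in when it is done.

Besides the shell and the picture viewer there is one more tool, called as name([rows], argument=value, ...), one row to a line, values as JSON. jog_arm: Moves the arm, as the interface text tells. Its arguments: {"type":"object","properties":{"commands":{"type":"array"},"jaw":{"type":"number"}},"required":["commands"]}

```bash
mkdir -p pics; python3 - <<'E'
from rig import sense,cams,env
import cv2
s=sense();print({k:s[k] for k in('clock','position','orientation','force','width')},env.grip_depth)
for n in("scene","top"):
    c=cams.read_camera(n);print(n,c["fx"],c["fy"],c["cx"],c["cy"],c["origin"],c["rotation"],[k for k in c])
    cv2.imwrite(f"pics/{n}0.png",cv2.resize(c["color"][:,:,::-1],(800,600),interpolation=cv2.INTER_CUBIC))
    cv2.imwrite(f"pics/{n}0raw.png",c["color"][:,:,::-1])
E
```

```text
{'clock': 0.0, 'position': array([ 231.77855413, -606.66855656,  230.16197167]), 'orientation': array([-9.01103538e+01,  1.90610265e-02, -1.59100295e+02]), 'force': array([-0.31400001,  0.29475217, -1.31314694]), 'width': 85.35971971029542} 18.700000000000003
scene 446.8072409545339 446.8072409545339 278.0122993991921 207.20170018578486 [1587.32183871   36.70579     844.95426119] [51.76742931  0.31527147 93.85969958] ['color', 'fx', 'fy', 'cx', 'cy', 'origin', 'rotation']
top 438.8280754991262 438.8280754991262 276.5713101454703 210.47321877339343 [ 510.58771938  -61.57146101 1087.04232536] [  5.32116946   1.88691981 -89.88930111] ['color', 'fx', 'fy', 'cx', 'cy', 'origin', 'rotation']
```

View pics/scene0.png

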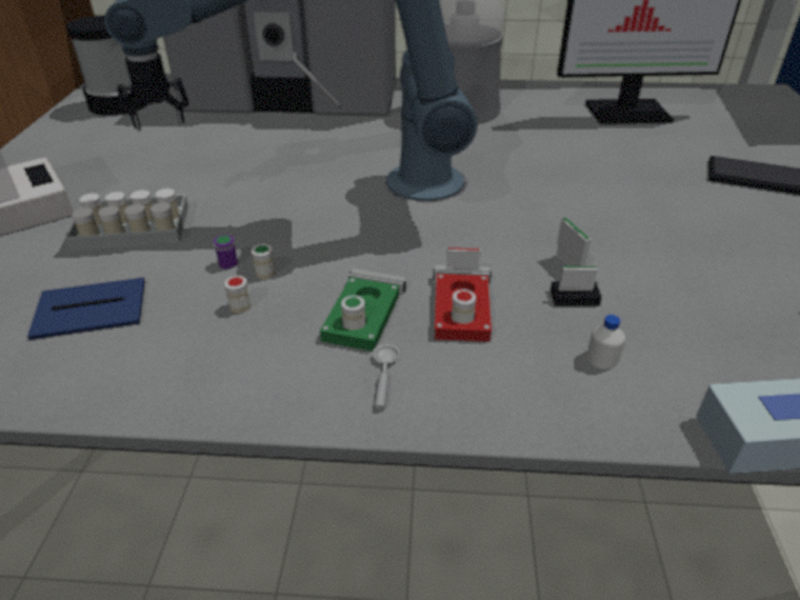

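View pics/top0.png

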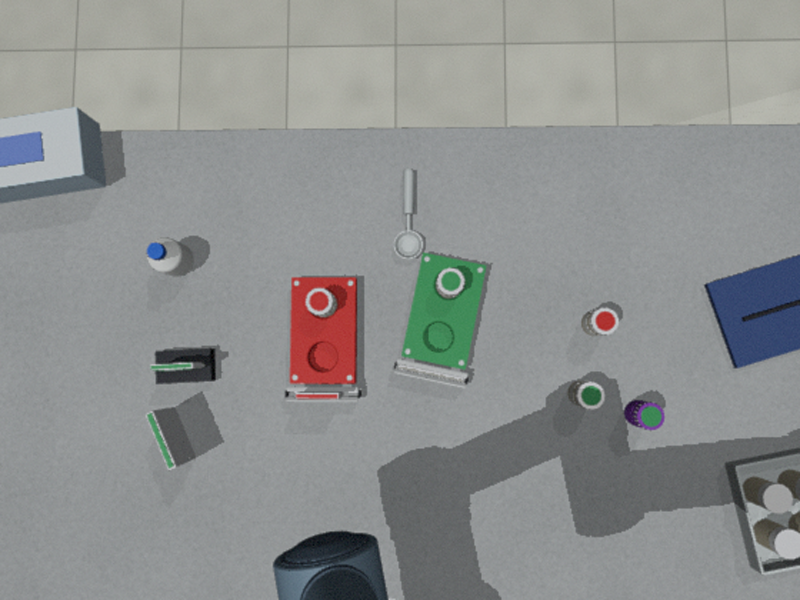

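Candidates in the top view (800x600 px): two standing jars with green tags, a cream one (590,395) and a purple one (648,415). The cream one fits the description. The red-tagged jar is at (603,320). There are two label holders. One is in the dark stand (180,365), with an edge of about 41 px ≈ 70 mm. The other stands free at (160,440), with an edge of about 59 px, so it is the larger size and not meant. Next I'll measure these and enlarge them to confirm.

```bash
cat > h.py <<'E'
import numpy as np,cv2
from scipy.spatial.transform import Rotation as R
CAL={"scene":(446.8072,278.0123,207.2017,[1587.3218,36.7058,844.9543],[51.76742931,0.31527147,93.85969958]),
"top":(438.8281,276.5713,210.4732,[510.5877,-61.5715,1087.0423],[5.32116946,1.88691981,-89.88930111])}
def cast(n,uv,z):
    f,cx,cy,o,r=CAL[n];uv=np.atleast_2d(uv).astype(float)
    d=np.c_[(uv[:,0]-cx)/f,-(uv[:,1]-cy)/f,-np.ones(len(uv))]@R.from_euler('xyz',r,degrees=True).as_matrix().T
    return np.array(o)+d*((z-o[2])/d[:,2])[:,None]
def proj(n,p):
    f,cx,cy,o,r=CAL[n];q=(np.atleast_2d(p)-np.array(o))@R.from_euler('xyz',r,degrees=True).as_matrix()
    return np.c_[cx-f*q[:,0]/q[:,2],cy+f*q[:,1]/q[:,2]]
def blobs(im,col,roi,amin=8):
    hsv=cv2.cvtColor(im,cv2.COLOR_BGR2HSV).astype(int);h,s,v=hsv[...,0],hsv[...,1],hsv[...,2]
    m={'g':(h>45)&(h<90)&(s>90)&(v>35),'r':((h<8)|(h>172))&(s>120)&(v>60)}[col]
    k=np.zeros(m.shape,bool);x0,y0,x1,y1=roi;k[y0:y1,x0:x1]=1
    n,l,st,ce=cv2.connectedComponentsWithStats((m&k).astype(np.uint8))
    return [(st[i],ce[i],(l==i).astype(np.uint8)) for i in range(1,n) if st[i,4]>=amin]
E
python3 - <<'E'
from h import *
T=cv2.imread('pics/top0raw.png');S=cv2.imread('pics/scene0raw.png')
np.set_printoptions(precision=1,suppress=True)
for col in 'gr':
  for st,ce,m in blobs(T,col,(90,150,480,350)):
    print('top',col,st,ce,cast('top',ce,66)[0], end=' ')
    if st[4]>800:
      c=max(cv2.findContours(m,0,2)[0],key=cv2.contourArea)
      r=cv2.minAreaRect(c);b=cast('top',cv2.boxPoints(r),30);print('\nRACK',b[:,:2].tolist(),b.mean(0),np.linalg.norm(np.diff(b,axis=0),axis=1))
    elif col=='g' and ce[0]<150:
      ys,xs=np.nonzero(m);p=cast('top',np.c_[xs,ys],80)[:,:2];u,s,v=np.linalg.svd(p-p.mean(0));q=(p-p.mean(0))@v[0];print('\nHOLD',p.mean(0),np.ptp(q),np.degrees(np.arctan2(v[0,1],v[0,0])))
    else: print()
  for st,ce,m in blobs(S,col,(130,150,450,250)): print('scene',col,st,ce,cast('scene',ce,66)[0])
def crop(x0,y0,w,h,W=400,H=300): return cv2.resize(T[y0:y0+h,x0:x0+w],(W,H),interpolation=cv2.INTER_CUBIC)
cv2.imwrite('pics/crop1.png',np.vstack([np.hstack([crop(95,230,120,90),crop(380,210,120,90)]),np.hstack([crop(190,185,140,105),crop(270,175,120,90)])]))
E
```

```text
top g [ 281  177   59   82 2935] [309.9 219.7] [ 584.  -105.4   66. ] 
RACK [[515.9292935776197, -36.41661798187577], [692.674904719293, -72.9300599266087], [669.7103139855118, -180.57525794302038], [494.2149677748501, -142.73204683198978]] [ 593.1 -108.2   30. ] [180.5 110.1 179.5]
top g [309 191  13  12 125] [315.1 196.4] [ 638.6 -117.9   66. ] 
top g [106 255  27   3  48] [119.4 256. ] [499.  340.5  66. ] 
HOLD [499.1 335. ] 60.8456044354845 -86.7401103069666
top g [408 270  12  13 128] [413.6 276.5] [ 454.  -340.9   66. ] 
top g [449 285  14  13 149] [455.4 291.1] [ 421.6 -434.    66. ] 
top g [104 290  17  37 108] [111.7 308.1] [378.8 354.3  66. ] 
HOLD [380.7 348.6] 89.18151138072906 -154.90915034936762
scene g [152 165   9   5  31] [155.8 167.4] [ 420.  -436.5   66. ]
scene g [179 173   8   3  21] [182.4 174. ] [ 452. -343.   66.]
scene g [ 225  195   54   50 1373] [253.1 219.9] [660.9 -98.   66. ]
scene g [243 209   9   5  37] [246.6 211.1] [ 624.  -120.4   66. ]
top r [ 203  194   47   75 2997] [226.5 233.2] [552.5  89.3  66. ] 
RACK [[649.6421825285328, 153.32537133150072], [649.3733965320384, 40.66848329459431], [470.6566937711926, 39.27913014663355], [470.3055308768141, 150.17352341315245]] [560.   95.9  30. ] [112.7 178.7 110.9]
top r [217 204  13  13 129] [223.  210.4] [606.1  98.1  66. ] 
top r [417 218  13  13 131] [423.2 224.2] [ 573.4 -366.2   66. ] 
top r [208 276  28   3  58] [221.1 276.6] [452.1 100.4  66. ] 
scene r [ 304  192   40   47 1303] [323.1 215.7] [631.2  92.   66. ]
scene r [160 195   9   5  35] [164.3 196.8] [ 572.3 -367.8   66. ]
scene r [320 204  10   6  40] [324.4 206.8] [591.6  96.4  66. ]
```

View pics/crop1.png

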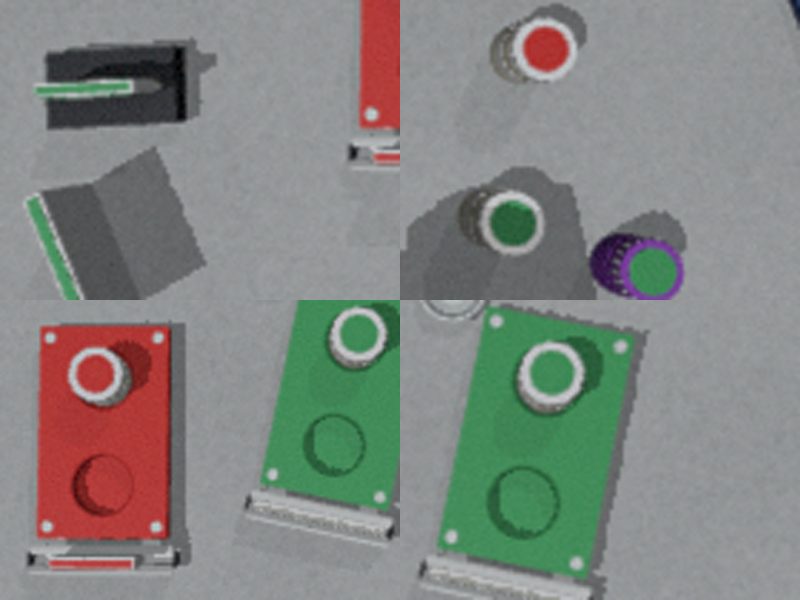

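The crop shows, top left, the 70 mm holder in the dark stand, with the larger one free-standing below it. Top right, the cream jars with red and green tags stand clear of the purple one. Bottom, the two blocks have dark empty front nests, and the green block's rail is empty. Next I'll refine the nests and rail.

```bash
python3 - <<'E'
from h import *
T=cv2.imread('pics/top0raw.png');S=cv2.imread('pics/scene0raw.png')
np.set_printoptions(precision=1,suppress=True)
g=lambda p:cast('top',p,76)[0]
print('old green',g((315.1,196.4)),cast('scene',(246.6,211.1),76)[0],'old red',g((223,210.4)),cast('scene',(324.4,206.8),76)[0])
print('red holder line',cast('top',(221.1,276.6),85)[0])
hsv=cv2.cvtColor(T,cv2.COLOR_BGR2HSV).astype(int);s,v=hsv[...,1],hsv[...,2]
# screws: low-saturation small blobs within racks
for nm,(x0,y0,x1,y1) in {'G':(278,174,345,262),'R':(202,192,252,272)}.items():
    m=np.zeros(s.shape,np.uint8);m[y0:y1,x0:x1]=((s<110)&(v>120))[y0:y1,x0:x1]
    n,l,st,ce=cv2.connectedComponentsWithStats(m)
    for i in range(1,n):
        if 4<=st[i,4]<=30 : print(nm,st[i],ce[i],cast('top',ce[i],30)[0,:2])
# rail bright region
m=np.zeros(s.shape,np.uint8);m[248:272,270:335]=((s<50)&(v>165))[248:272,270:335]
n,l,st,ce=cv2.connectedComponentsWithStats(m)
for i in range(1,n):
    if st[i,4]>15:
        c=cv2.findContours((l==i).astype(np.uint8),0,1)[0][0];b=cv2.boxPoints(cv2.minAreaRect(c));print('rail',st[i],ce[i],cast('top',b,30)[:,:2].tolist(),cast('top',ce[i],12)[0])
big=lambda x0,y0,w,h:cv2.resize(T[y0:y0+h,x0:x0+w],(800,300),interpolation=cv2.INTER_CUBIC)
cv2.imwrite('pics/rail.png',np.vstack([big(268,225,80,30+0),big(268,245,80,30)]))
E
```

```text
old green [ 637.4 -117.3   76. ] [ 636.3 -118.3   76. ] old red [605.1  96.5  76. ] [604.2  95.5  76. ]
red holder line [453.1  97.4  85. ]
G [334 186   5   5  19] [335.8 188.4] [ 662.6 -169.9]
G [283 243   5   6  21] [285.1 245.6] [524.4 -47.2]
G [320 251   7   5  20] [322.7 253.5] [ 505.6 -137.1]
R [242 192   7   1   7] [245. 192.] [654.3  50.5]
R [206 196   4   4  14] [207.3 197.5] [641.  142.7]
R [243 196   4   4  15] [244.6 197.6] [640.6  51.3]
R [204 262   5   5  17] [206.  263.6] [480.7 143.1]
R [242 262   5   5  16] [244.3 263.9] [480.4  50.6]
R [236 268  15   4  28] [242.8 270.2] [465.3  54.1]
R [224 271   9   1   9] [228. 271.] [463.4  89.7]
rail [278 252  49  14 199] [302.4 258.7] [[498.9184327976773, -28.126425912067006], [509.9633560960342, -30.3842917052154], [486.6890668591208, -145.5291442615423], [475.7274301880044, -143.18081763014936]] [492.9 -89.1  12. ]
rail [277 260  19   5  20] [285.8 262.3] [[487.8648457612466, -27.367340742060513], [490.1344051660275, -27.870646814005397], [480.7428097926297, -70.93160332601632], [478.47992084788734, -70.42147394880178]] [484.  -48.7  12. ]
rail [297 265  28   7  30] [310.9 267.7] [[477.64608896152, -75.53870093728106], [479.91577706028437, -76.03320573457145], [466.39517250996084, -140.35058606305893], [464.13527827594993, -139.8458081118341]] [ 471.2 -109.6   12. ]
```

View pics/rail.png

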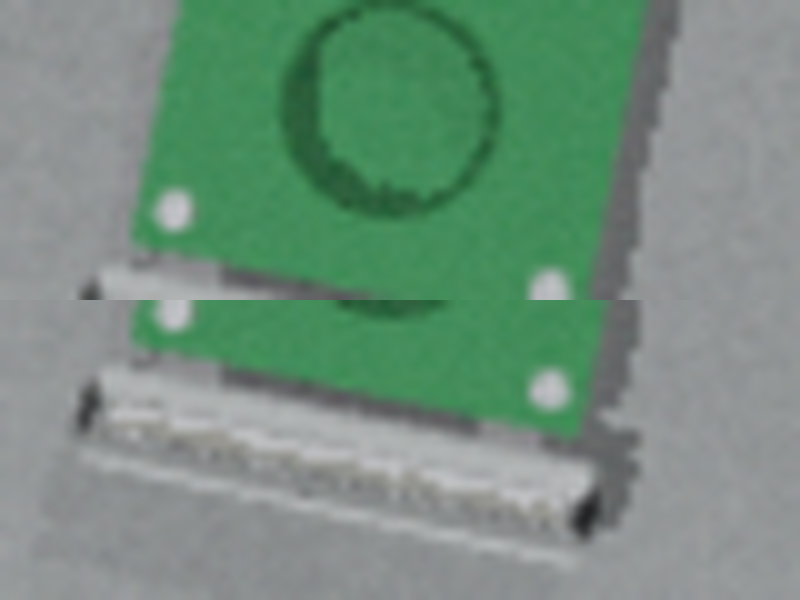

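Measurements in world mm:
- **Red block:** centre (560.7, 96.9), yaw 0, so nest_reject is (515.7, 96.9).
- **Green block:** centre (593.3, −108.5), yaw −11.8°, so nest_pass is (549.3, −99.3). The old jars agree to about 1 mm.
- **Rail:** x' = −107.8, giving (487.8, −86.5). The red holder's offset of −107.6 agrees.
- **Jars:** red (573, −367), green (453, −342).

I'll move to the red jar first.

jog_arm([
  [0,0,0,0,0.029,0],
  [0,0,0,0,0.029,0],
  [-0.43,0,-0.3,0,0,0],
  [-0.43,0,-0.3,0,0,0],
  [-0.43,0,-0.3,0,0,0],
  [-0.43,0,-0.3,0,0,0],
  [-0.43,0,-0.3,0,0,0],
  [-0.43,0,-0.3,0,0,0],
  [-0.43,0,-0.3,0,0,0],
  [-0.4,0.3,-0.3,0,0,0],
  [0,0.5,0,0,0,0],
  [0,0,0,0,0,0],
], jaw=1)

```text
clock: 1.6
position: [570.4, -364.2, 145.5]
orientation: [-90.4, -0.5, -179.9]
force: [0.4, 0.0, -0.0]
width: 85.3
```

jog_arm([
  [0,0,0,0,0,0],
  [0,0,0,0,0,0],
])

```text
clock: 1.85
position: [573.5, -368.7, 154.4]
orientation: [-89.8, 0.2, 180.0]
force: [-1.0, 0.4, 0.2]
width: 84.9
```

```bash
python3 - <<'E'
from rig import sense,cams
import cv2
s=sense();print(s['position'],s['orientation'],s['qvel'])
for n in("scene","top"):
    c=cams.read_camera(n);cv2.imwrite(f"pics/{n}1raw.png",c["color"][:,:,::-1])
print(sense()['position'])
from h import *
T=cv2.imread('pics/top1raw.png');S=cv2.imread('pics/scene1raw.png')
for st,ce,m in blobs(T,'g',(90,240,140,270)):
      ys,xs=np.nonzero(m);p=cast('top',np.c_[xs,ys],80)[:,:2];u,s,v=np.linalg.svd(p-p.mean(0));q=(p-p.mean(0))@v[0];print('HOLD',p.mean(0),np.ptp(q),np.degrees(np.arctan2(v[0,1],v[0,0])),p.max(0),p.min(0))
print(proj('scene',[499,335,80]))
cr=lambda I,x0,y0,w,h:cv2.resize(I[y0:y0+h,x0:x0+w],(400,300),interpolation=cv2.INTER_CUBIC)
cv2.imwrite('pics/c2.png',np.vstack([np.hstack([cr(T,380,190,100,75),cr(S,120,130,100,75)]),np.hstack([cr(T,95,235,80,60),cr(S,370,150,80,60)])]))
E
```

```text
[ 573.54988735 -368.72078498  154.37015384] [-89.82186537   0.19850073 179.96061622] [-0.00992664 -0.01931553  0.26225791  0.05929195 -0.01411595 -0.03006212]
[ 573.31967072 -368.32611415  153.69083747]
HOLD [499.11063649 335.03628082] 60.8456044354845 -86.7401103069666 [501.47517298 366.31354366] [496.73906077 305.5636525 ]
[[406.01109872 186.62518269]]
```

View pics/c2.png

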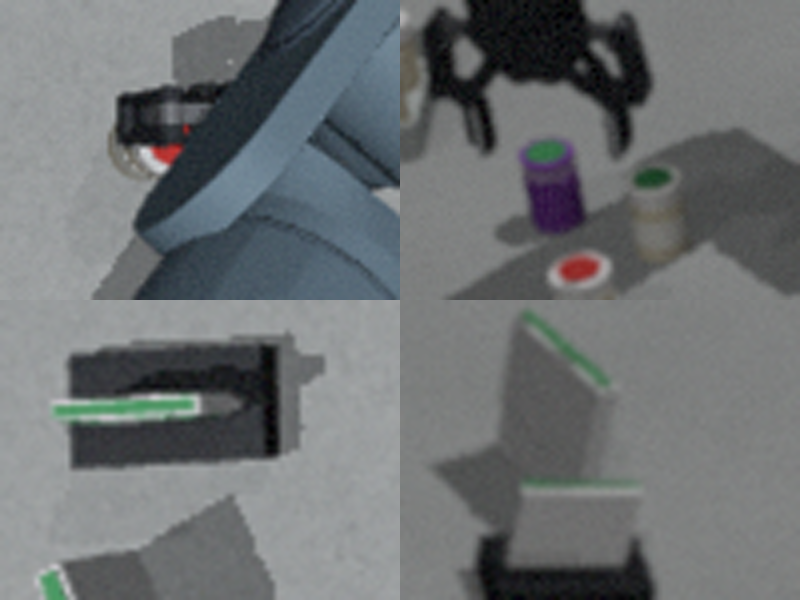

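The crop shows the gripper above the red jar. The scene view confirms the holder in the stand is the smaller one, at the predicted spot (406,187). Descending and gripping.

jog_arm([
  [0,0.42,0,0,0,0],
  [0,0.42,0,0,0,0],
  [0,0.3,0,0,0,0],
  [0,0.12,0,0,0,0],
  [0,0,0,0,0,0],
])

```text
clock: 2.58
position: [572.9, -367.4, 25.6]
orientation: [-90.0, 0.0, -180.0]
force: [0.6, 0.9, 0.0]
width: 85.6
```

jog_arm([
  [0,0,0,0,0,0],
  [0,0,0,0,0,0],
  [0,0,0,0,0,0],
  [0,0,0,0,0,0],
], jaw=-1)

```text
clock: 3.08
position: [573.7, -367.9, 27.0]
orientation: [-89.9, 0.1, -180.0]
force: [-0.8, 0.5, 6.6]
width: 42.9
```

jog_arm([
  [0,-0.4,0,0,0,0],
  [0,-0.5,-0.1,0,0,0],
  [0.06,-0.1,-0.42,0,0,0],
  [0.06,0,-0.44,0,0,0],
  [0.06,0,-0.46,0,0,0],
  [0.06,0,-0.46,0,0,0],
  [0.06,0,-0.46,0,0,0],
  [0.06,0,-0.46,0,0,0],
  [0.06,0,-0.46,0,0,0],
  [0.06,0,-0.46,0,0,0],
  [0.06,0,-0.46,0,0,0],
  [0.03,0,-0.34,0,0,0],
])

```text
clock: 4.58
position: [514.6, 86.7, 124.9]
orientation: [-90.0, -0.1, -179.9]
force: [0.0, -0.1, 0.7]
width: 42.7
```

jog_arm([
  [0,0,0,0,0,0],
  [0,0,-0.12,0,0,0],
  [0,0,0,0,0,0],
  [0,0,0,0,0,0],
])

```text
clock: 5.08
position: [515.8, 96.3, 125.2]
orientation: [-90.0, -0.0, 180.0]
force: [0.6, -0.4, -0.7]
width: 42.6
```

```bash
python3 - <<'E'
from rig import sense,cams
import numpy as np
P=[]
for i in range(3): cams.read_camera("top");P.append(sense()['position'])
print(np.mean(P,0),np.std(P,0),sense()['width'])
E
```

```text
[515.75831798  96.33868841 125.29102749] [0.00744073 0.03569419 0.00570023] 43.0590738292832
```

jog_arm([
  [0,0.3,0,0,0,0],
  [0,0.3,0,0,0,0],
  [0,0.1,0,0,0,0],
  [0,0.1,0,0,0,0],
  [0,0.07,0,0,0,0],
  [0,0,0,0,0,0],
  [0,0,0,0,0,0],
])

```text
clock: 6.1
position: [516.2, 96.9, 38.9]
orientation: [-90.0, 0.1, -180.0]
force: [-0.8, 0.8, -0.8]
width: 43.1
```

jog_arm([
  [0,0.028,0,0,0,0],
  [0,0,0,0,0,0],
])

```text
clock: 6.35
position: [516.5, 96.9, 36.9]
orientation: [-90.0, 0.1, -180.0]
force: [-2.2, -0.5, 7.2]
width: 42.9
```

jog_arm([
  [0,0,0,0,0,0],
  [0,0,0,0,0,0],
  [0,0,0,0,0,0],
  [0,-0.4,0,0,0,0],
  [0,-0.6,0,0,0,0],
  [0,-0.1,0,0,0,0],
], jaw=0.8)

```text
clock: 7.1
position: [518.6, 96.8, 150.3]
orientation: [-90.0, 0.5, -180.0]
force: [-0.5, 0.1, 0.2]
width: 77.0
```

jog_arm([
  [0.06,0,0.4,0,0,0],
  [0.06,0,0.44,0,0,0],
  [0.06,0,0.44,0,0,0],
  [0.06,0,0.44,0,0,0],
  [0.06,0,0.44,0,0,0],
  [0.06,0,0.44,0,0,0],
  [0.06,0,0.44,0,0,0],
  [0.06,0,0.44,0,0,0],
  [0.06,0,0.44,0,0,0],
  [0.08,0,0.47,0,0,0],
  [0,0,0,0,0.0164,0],
  [0,0,0,0,0.0164,0],
], jaw=1)

```text
clock: 8.6
position: [453.0, -342.4, 144.2]
orientation: [-90.1, -0.1, 167.9]
force: [0.0, -0.3, 1.2]
width: 85.4
```

jog_arm([
  [0,0.3,0,0,0,0],
  [0,0.3,0,0,0,0],
  [0,0,0,0,0,0],
  [0,0,0,0,0,0],
])

```text
clock: 9.1
position: [454.1, -342.5, 86.1]
orientation: [-90.0, 0.0, 168.2]
force: [0.5, 0.5, 0.9]
width: 85.6
```

```bash
python3 - <<'E'
from rig import sense,cams
import numpy as np,cv2
c=cams.read_camera("scene");c2=cams.read_camera("top");print(sense()['position'],sense()['orientation'])
S=c["color"][:,:,::-1];T=c2["color"][:,:,::-1]
cr=lambda I,x0,y0,w,h:cv2.resize(I[y0:y0+h,x0:x0+w],(400,300),interpolation=cv2.INTER_CUBIC)
cv2.imwrite('pics/c3.png',np.hstack([cr(S,120,130,100,75),cr(T,190,190,100,75)]))
E
```

```text
[ 454.52684355 -342.92828985   86.95734286] [-8.99131265e+01  1.17060822e-01  1.68215420e+02]
```

View pics/c3.png

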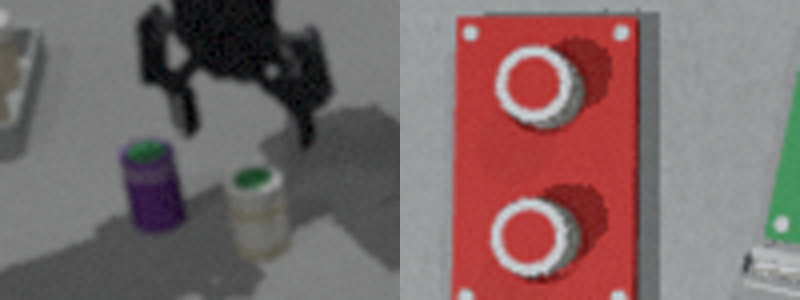

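The picture shows the red jar sitting upright in the red front nest, at (533,237) in the crop. The gripper is above the green jar and clear of the purple one. Gripping.

jog_arm([
  [0,0.25,0,0,0,0],
  [0,0.25,0,0,0,0],
  [0,0.1,0,0,0,0],
  [0,0,0,0,0,0],
])

```text
clock: 9.7
position: [453.9, -342.3, 25.8]
orientation: [-90.0, 0.0, 168.2]
force: [-0.9, 0.4, 0.3]
width: 85.3
```

jog_arm([
  [0,0,0,0,0,0],
  [0,0,0,0,0,0],
  [0,0,0,0,0,0],
  [0,0,0,0,0,0],
  [0,-0.4,0,0,0,0],
  [0,-0.6,0,0,0,0],
  [0,0,0,0,0,0],
  [0,0,0,0,0,0],
], jaw=-1)

```text
clock: 10.7
position: [453.3, -341.6, 124.7]
orientation: [-90.0, -0.1, 168.2]
force: [-1.4, 0.2, -1.3]
width: 42.9
```

jog_arm([
  [-0.06,0,-0.36,0,0,0],
  [-0.06,0,-0.36,0,0,0],
  [-0.06,0,-0.36,0,0,0],
  [-0.06,0,-0.36,0,0,0],
  [-0.06,0,-0.36,0,0,0],
  [-0.06,0,-0.36,0,0,0],
  [-0.06,0,-0.36,0,0,0],
  [-0.025,0,-0.053,0,0,0],
  [0,0,0,0,0,0],
  [0,0.3,0,0,0,0],
  [0,0,0,0,0,0],
  [0,0,0,0,0,0],
])

```text
clock: 12.2
position: [549.9, -100.1, 95.8]
orientation: [-90.0, 0.0, 168.2]
force: [0.2, 0.3, 0.1]
width: 42.8
```

jog_arm([
  [0,0.3,0,0,0,0],
  [0,0.1,0,0,0,0],
  [0,0.1,0,0,0,0],
  [0,0.07,0,0,0,0],
  [0,0,0,0,0,0],
  [0,0,0,0,0,0],
])

```text
clock: 12.95
position: [550.4, -99.5, 39.0]
orientation: [-90.0, 0.1, 168.2]
force: [1.0, -0.5, -1.0]
width: 43.0
```

jog_arm([
  [0,0.028,0,0,0,0],
  [0,0,0,0,0,0],
])

```text
clock: 13.2
position: [550.7, -99.6, 36.7]
orientation: [-90.0, 0.1, 168.2]
force: [-0.7, 0.5, 4.1]
width: 43.1
```

jog_arm([
  [0,0,0,0,0,0],
  [0,0,0,0,0,0],
  [0,0,0,0,0,0],
  [0,-0.4,0,0,0,0],
  [0,-0.6,0,0,0,0],
  [0,-0.1,0,0,0,0],
  [0,0,0,0,0,0],
  [0,0,0,0,0,0],
], jaw=0.8)

```text
clock: 14.2
position: [548.7, -98.9, 143.6]
orientation: [-90.0, -0.2, 168.2]
force: [0.0, -0.3, -0.4]
width: 76.5
```

jog_arm([
  [0,0,0,0,-0.0292,0],
  [0,0,0,0,-0.0292,0],
  [0,0,0,0,-0.0292,0],
  [0,0,0,0,-0.0292,0],
  [0,0,0,0,-0.0292,0],
  [0,0,0,0,-0.0292,0],
  [0,0,0,0,-0.0292,0],
  [0,0,0,0,-0.0292,0],
  [0,0,0,0,-0.0292,0],
  [0,0,0,0,-0.0292,0],
  [0,0,0,0,0,0],
  [0,0,0,0,0,0],
], jaw=1)

```text
clock: 15.7
position: [549.4, -99.2, 144.6]
orientation: [-90.1, 0.0, -86.8]
force: [-0.1, 0.5, 0.0]
width: 85.5
```

jog_arm([
  [-0.4,0,-0.025,0,0,0],
  [-0.44,0,-0.025,0,0,0],
  [-0.44,0,-0.025,0,0,0],
  [-0.44,0,-0.025,0,0,0],
  [-0.44,0,-0.025,0,0,0],
  [-0.44,0,-0.025,0,0,0],
  [-0.44,0,-0.025,0,0,0],
  [-0.44,0,-0.025,0,0,0],
  [-0.44,0,-0.025,0,0,0],
  [-0.44,0,-0.03,0,0,0],
  [0,0,0,0,0,0],
  [0,0,0,0,0,0],
])

```text
clock: 17.2
position: [498.9, 334.1, 145.2]
orientation: [-90.0, -0.0, -86.7]
force: [-0.1, 0.9, 0.4]
width: 85.4
```

jog_arm([
  [0,0.25,0,0,0,0],
  [0,0,0,0,0,0],
  [0,0,0,0,0,0],
])

```text
clock: 17.58
position: [499.6, 333.8, 121.3]
orientation: [-90.0, 0.0, -86.7]
force: [-0.0, -0.2, 0.3]
width: 85.7
```

```bash
python3 - <<'E'
from rig import sense,cams
import numpy as np,cv2
c=cams.read_camera("scene");c2=cams.read_camera("top");s=sense();print(s['position'],s['orientation'],s['clock'])
S=c["color"][:,:,::-1];T=c2["color"][:,:,::-1]
cr=lambda I,x0,y0,w,h:cv2.resize(I[y0:y0+h,x0:x0+w],(400,300),interpolation=cv2.INTER_CUBIC)
cv2.imwrite('pics/c4.png',np.hstack([cr(S,355,130,100,75),cr(T,265,180,100,75)]))
E
```

```text
[499.90624014 334.247085   121.81441477] [-8.99067251e+01  3.13094150e-02 -8.67168375e+01] 17.675
```

View pics/c4.png

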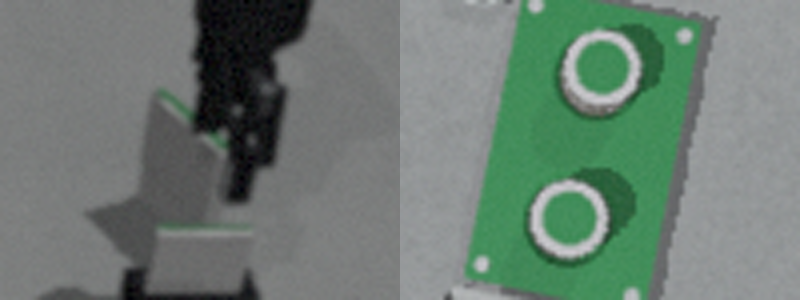

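```bash
python3 - <<'E'
from h import *
from rig import sense
for p in ([549,334.5,135],[449,334.5,135],[499,334.5,80],[549,334.5,160]): print(p,(proj('scene',p)[0]-[355,130])*4)
print(cast('scene',[[355+155/4,130+226/4],[355+252/4,130+228/4],[355+240/4,130+195/4]],80))
E
```

```text
[549, 334.5, 135] [228.3316364  203.79526627]
[449, 334.5, 135] [205.51841348 126.06232239]
[499, 334.5, 80] [203.35245077 226.47701159]
[549, 334.5, 160] [234.92738014 173.71188615]
[[500.50161254 299.30593554  80.        ]
 [498.81642688 369.63273704  80.        ]
 [456.38632069 368.21132039  80.        ]]
```

Both jars are seated; the green one is in the nest at (568,218) in the crop. The holder top measures 70.3 mm wide, centred at y = 334.5. Descending to grip it.

jog_arm([
  [0,0.3,0,0,0,0],
  [0,0.3,0,0,0,0],
  [0,0.15,0,0,0,0],
  [0,0.08,0,0,0,0],
  [0,0,0,0,0,0],
])

```text
clock: 18.3
position: [499.4, 334.5, 38.0]
orientation: [-90.0, 0.0, -86.7]
force: [-0.1, -0.1, 0.7]
width: 85.5
```

jog_arm([
  [0,0,0,0,0,0],
  [0,0,0,0,0,0],
  [0,0,0,0,0,0],
  [0,0,0,0,0,0],
  [0,0,0,0,0,0],
  [0,0,0,0,0,0],
], jaw=-1)

```text
clock: 19.05
position: [499.3, 334.5, 38.0]
orientation: [-90.0, 0.0, -86.7]
force: [-0.6, -0.1, 2.2]
width: 9.0
```

jog_arm([
  [0,-0.3,0,0,0,0],
  [0,-0.4,0,0,0,0],
  [0,-0.4,0,0,0,0],
  [0.4,0,-0.035,0,0,0],
  [0.42,0,-0.035,0,0,0],
  [0.42,0,-0.035,0,0,0],
  [0.42,0,-0.035,0,0,0],
  [0.42,0,-0.035,0,0,0],
  [0.42,0,-0.035,0,0,0],
  [0.42,0,-0.035,0,0,0],
  [0.42,0,-0.035,0,0,0],
  [0.42,0,-0.035,0,0,0],
])

```text
clock: 20.55
position: [489.1, -44.0, 147.5]
orientation: [-90.0, 0.0, -86.7]
force: [-0.0, 0.3, -0.5]
width: 9.1
```

jog_arm([
  [0.44,0,-0.039,0,0,0],
  [0,0,0,0,0.021,0],
  [0,0,0,0,0.021,0],
  [0,0.25,0,0,0,0],
  [0,0.2,0,0,0,0],
  [0,0,0,0,0,0],
  [0,0,0,0,0,0],
  [0,0,0,0,0,0],
])

```text
clock: 21.55
position: [488.9, -87.2, 103.8]
orientation: [-89.9, -0.0, -101.8]
force: [-0.0, -0.5, 0.4]
width: 9.4
```

```bash
python3 - <<'E'
from rig import sense,cams
import numpy as np,cv2
P=[];O=[]
c=cams.read_camera("scene")
for i in range(3):
    c2=cams.read_camera("top");s=sense();P.append(s['position']);O.append(s['orientation'])
print(np.mean(P,0),np.mean(O,0),s['clock'],s['width'],s['force'])
S=c["color"][:,:,::-1].copy();T=c2["color"][:,:,::-1].copy()
cv2.imwrite('pics/s5raw.png',S);cv2.imwrite('pics/t5raw.png',T)
cr=lambda I,x0,y0,w,h:cv2.resize(I[y0:y0+h,x0:x0+w],(400,300),interpolation=cv2.INTER_CUBIC)
cv2.imwrite('pics/c5.png',np.hstack([cr(S,220,140,100,75),cr(T,250,220,100,75)]))
E
```

```text
[488.61395717 -87.0892793  103.36668998] [-8.99295115e+01 -1.44094115e-02 -1.01782066e+02] 21.75 9.277112435363506 [-0.60734413 -0.60399111 -0.27514905]
```

View pics/c5.png

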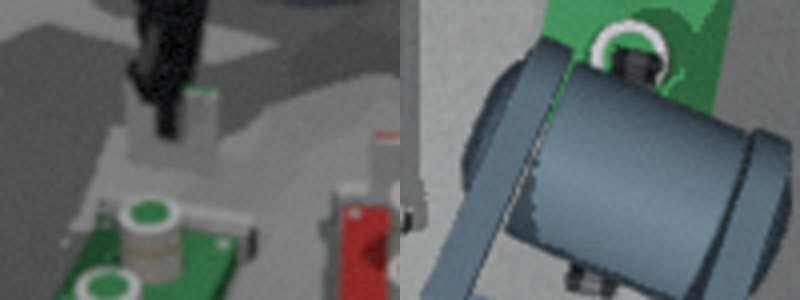

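The holder is held upright above the rail. Its edges are at (125..218) in the scene crop, with the finger near the middle. Lowering it in stages.

jog_arm([
  [0,0.2,0,0,0,0],
  [0,0.2,0,0,0,0],
  [0,0.04,0,0,0,0],
  [0,0.04,0,0,0,0],
  [0,0,0,0,0,0],
])

```text
clock: 22.38
position: [488.5, -87.1, 55.1]
orientation: [-90.0, -0.0, -101.8]
force: [-0.0, -0.3, 0.2]
width: 9.0
```

jog_arm([
  [0,0.03,0,0,0,0],
  [0,0.03,0,0,0,0],
  [0,0.03,0,0,0,0],
  [0,0,0,0,0,0],
  [0,0,0,0,0,0],
])

```text
clock: 23.0
position: [488.2, -86.9, 45.7]
orientation: [-90.0, 0.0, -101.8]
force: [-0.1, 1.5, 0.1]
width: 9.4
```

jog_arm([
  [0,0.02,0,0,0,0],
  [0,0.01,0,0,0,0],
  [0,0,0,0,0,0],
  [0,0,0,0,0,0],
])

```text
clock: 23.5
position: [488.4, -87.0, 42.9]
orientation: [-90.0, -0.0, -101.8]
force: [-0.8, 0.9, 1.5]
width: 9.3
```

jog_arm([
  [0,0.01,0,0,0,0],
  [0,0,0,0,0,0],
  [0,0,0,0,0,0],
])

```text
clock: 23.88
position: [488.4, -87.0, 41.9]
orientation: [-90.0, -0.0, -101.8]
force: [-1.1, 0.9, 4.6]
width: 9.1
```

The strip pushes back as specified, with 1.5 N growing to 4.6 N over 1 mm. Pressing a little more.

jog_arm([
  [0,0.012,0,0,0,0],
  [0,0,0,0,0,0],
  [0,0,0,0,0,0],
  [0,0,0,0,0,0],
  [0,0,0,0,0,0],
])

```text
clock: 24.5
position: [488.4, -87.0, 40.9]
orientation: [-90.0, -0.0, -101.8]
force: [-2.5, 0.7, 6.7]
width: 9.5
```

```bash
python3 - <<'E'
from rig import sense,cams
import numpy as np,cv2
F=[]
for i in range(6):
    c=cams.read_camera("scene" if i%2 else "top");s=sense();F.append(np.r_[s['force'],s['position']])
    if i%2: S=c["color"][:,:,::-1]
    else: T=c["color"][:,:,::-1]
print(np.mean(F,0).round(2),np.std(F,0).round(2),s['orientation'],s['clock'],s['width'])
cr=lambda I,x0,y0,w,h:cv2.resize(I[y0:y0+h,x0:x0+w],(400,300),interpolation=cv2.INTER_CUBIC)
cv2.imwrite('pics/c6.png',np.hstack([cr(S,220,140,100,75),cr(T,190,180,140,105)]))
E
```

```text
[ -1.55   0.76   6.75 488.44 -87.05  40.92] [0.45 0.6  0.39 0.02 0.02 0.01] [-8.99854982e+01 -6.84541268e-03 -1.01780278e+02] 24.8 9.47765557679263
```

View pics/c6.png

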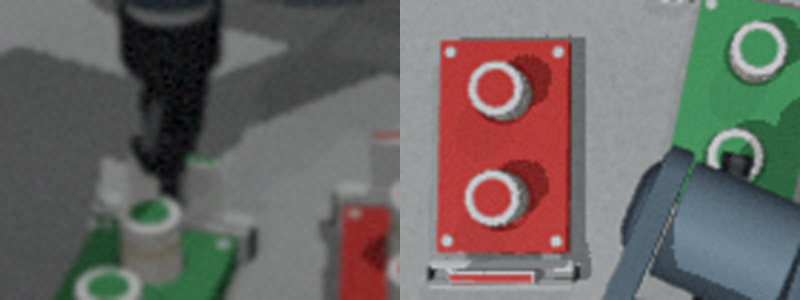

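The holder's foot is in the rail, upright and held at a steady 6.75 N, so the strip is pressed about 2.7 mm. Both jars are upright in their nests. Handing in.

```bash
python3 -c "
from rig import job,sense
job.close_job();s=sense();print(s['clock'],s['force'],s['position'],s['width'])"
```

```text
the job is handed in; nothing more can be done
the job is handed in; nothing more can be done
```

I put the red and green jars in the empty nests of their matching blocks. I then took the 70 mm label holder from its desk stand and pressed its foot into the green block's rail, ticket outwards. I handed in at about 24.8 s with the arm still holding it down; no verdict was reported.

- **Holder:** at the last check the wrist read a steady 6.75 N upward, so the strip should be pressed about 2.7 mm; at least 1.6 mm was needed. The gripper was on the frame at 9.5 mm measured, vertical, and the force across it was only about 2 N. The measured TCP position puts it about 1 mm from the rail position I measured, across and along the channel.
- **Jars:** both look upright and seated in the last pictures. I did not measure their final positions or the holder's depth from images, because the arm hid the rail from the top camera.
- **Left alone:** I touched no other items, and the old jars look unmoved. I did not re-check the spoon or the wash bottle at the end.
- **Failed check:** I tried to read the state right after handing in, but nothing came back except the closing message.

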